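# Load and clamp the serving slab on its stand

### The arm

A 6-joint arm with a two-finger parallel gripper is mounted at the origin on the work surface. World frame = base frame: x ahead of the robot, y to its left, z up, the work surface at z = 0. Lengths are in m, angles in rad, forces in N, time in s.
With the tool pointing down it reaches from about 0.3 to 0.775 m from the base axis. Payload 14.6 kg.
Tool frame: the origin (TCP) lies at the centre of the arm's flange, where the gripper is bolted on; the fingertips stand 199 mm ahead of it and the grasp point (between the pads) lies 180 mm ahead of it (ctrl.hold_point_z is the distance from the TCP to the grasp point, in m); z points along the fingers, y is the direction in which the jaws open and shut (so a half turn about z gives the same grasp; the last joint's range is limited). The gripper opens to 94 mm and grips with 3 to 60 N. Pads are 16 mm wide; open, the fingers measure 119 mm over their backs; the gripper's body (75 mm by 177 mm) begins 78 mm behind the grasp point.
Start: joints at [1.161, 0.3, 1.521, -0, 1.321, -0.067], TCP at [0.185, 0.518, 0.405] pointing down, gripper open.
Joint ranges: [-3.03, 3.03], [-0.79, 2.21], [0.23, 2.52], [-1.04, 4.18], [0, 3.07], [-2.55, 2.55]. Speed limits (rad/s): [2.22, 2.22, 2.57, 3.14, 3.14, 3.14].

### API

Orientations are given as a unit quaternion [w, x, y, z].
In Python, from workcell import ctrl gives the robot as it stands. The module is installed in compiled form; this text tells all that it offers.
- The arm moves only by the shell command python3 -m pendant 'ROWS' [OPENING]. ROWS is JSON, a list that holds one entry, the list of rows, each a list of 6 numbers: the shift along the tool's x, y, z in cm, then the turn, a rotation vector about the tool's x, y, z in degrees. A call has 1 to 10 rows; each row is the pose to reach, as a shift and turn from the pose commanded when the call began, along the tool's axes at that moment; what a row does not reach only later rows make up. A row lasts 1/8 s, in which the tool goes at most 62.5 mm and 10.7 degrees, less where a joint would pass 70% of its speed; a pose out of reach is approached as far as the arm can. A call with a gripper value outside its range is refused whole. OPENING is the finger opening in cm, from 0 to 9.4, set as the call begins (- or left out, the last holds). The fingers move at their own pace and stop on an object; the grip force is fixed at half the most. Time passes only in rows, so rows that repeat a pose let the fingers close. It gives the time, the measured TCP pose, the force and the opening at its end, in the units of the state.
- ctrl.get_obs(): the state, without advancing time (a new reading comes with each control period).
- ctrl.read_camera(name): name is "scene" or "top" or "wrist"; returns (picture, depth): 420x560x3 uint8, red, green, blue; 420x560 float32, m along the optical axis (not along the pixel's ray), 0 where there is no reading.
- ctrl.camera_model(name): a dict with "fx", "fy", "cx", "cy" (pixels), "xyz" and "attitude" of the camera in the world; the wrist camera has in their place "mount" (4x4, takes a point from camera to tool coordinates, whose origin is the TCP and whose axes are the flange's). Camera axes: x right, y down, z forward; pixel columns grow to the right and rows downward; lengths in m; the calibration is good to about 2 mm. The wrist camera is an equidistant fisheye: a pixel r from the principal point sees the ray r / f radians off the axis. A picture is of the moment at which its call begins: read the wrist's pose just before it. camera_model takes no time and is no camera call.
- ctrl.close_job(): hands the job in, once; it reports no verdict.
The state is a dict: "t": time; "q": joint angles; "qd": joint speeds; "joint_torque": joint torques, N m; "ee_pos": TCP position; "tool_rot": TCP orientation; "force": force on the tool from outside, world axes, zero at the start; "ft_torque": the same for the moment, N m; "grip_width": finger opening in m.
Only numpy, scipy, OpenCV 4.12 (cv2) and the standard library are available. Lean on these libraries where they do the work, as an engineer would, in place of code of your own. Each camera call takes 0.05 s, during which the arm holds its last target. There are 200 camera calls.

### The job

Push the slate serving slab off the carving block onto the two narrow rails of the serving stand until its leading end meets the rubber bumper, lying square along the rails. Then slide the keeper along its track until it holds the slab firmly between its jaw and the sprung side fence, and leave it clamped. Work gently: do not ram the bumper or the fence, do not let the slab tip or fall, and leave everything else standing where it is.

Things in the scene. Friction and masses are not known exactly. Their poses are not given: they have to be found in the camera images.
- slab: the slate serving slab: flat dark slab 170 long (its x) x 120 wide (its y) x 12 thick mm, about 0.6 kg, no handle, too wide to grasp; it lies loose on the carving block. Origin: centre of its underside. Its +x end is the leading end.
- slab_front (a point): centre of the slab's leading (+x) end face, 85 mm from the slab's origin, 6 mm above its underside
- block: the fixed wooden carving block, 260 (its x) x 300 (its y) mm, top 50 mm above the table. Origin: centre of its underside, on the table; its +x end faces the serving stand.
- stand: the fixed steel serving stand beyond the block's +x end (rails start 25 to 45 mm from it), turned a little. Origin on the table under its middle, x = loading direction. In mm: two level rails, x = -75 to 75, each 10 wide, centred at y = -30 and 30, tops at z = 48 (2 below the block's top), a gap between. Bumper face at x = 80, a sprung fence on the +y side, keeper on the -y side.
- bumper: the spring-backed rubber end bumper of the stand, 60 mm wide (y), z = 44 to 68 mm; its origin lies in the plane of its face (the side towards the block), below it at table height. It yields at 1.5 N/mm, at most 8 mm.
- bumper_face (a point): fixed point on the stand: where the middle of the bumper's face is when nothing touches it, 54 mm above the table
- bracket: the steel bracket 94 to 106 mm out on the stand's +y side, origin at table height at y = 100; it carries the sprung fence: an aluminium bar 110 mm long along x (flared at the block's end), z = 46 to 68 mm, facing -y. The fence is adjustable: its face is set anew each time, 57 to 71 mm from the stand's middle line, not told: feel for it. It yields outward at 2 N/mm, at most 9 mm.
- keeper: the keeper, across the rails from the fence: an aluminium jaw 40 mm wide (x), z = 23 to 65 mm, with a black grip on top. It slides stiffly (about 6 N) along the stand's +y towards the fence, 70 mm of travel in all from its open end, and stays where it is left. Origin in the plane of its jaw face, at table height; it starts open, 0 to 18 mm from its open end.
- keeper_grip (a point): centre of the keeper's black grip: 28 (stand x) x 18 (stand y) x 40 mm tall, spanning 65 to 105 mm above the table; 11 mm behind (-y) the jaw face
- pepper_mill: the wooden pepper mill, 44 mm across and 108 mm tall, on a front corner of the carving block; origin: centre of its underside; to be left alone
- oil_bottle: the oil bottle, 60 mm across and 200 mm tall, on the table beyond the stand's bumper end; origin: centre of its underside; to be left alone
- ramekin: the small white bowl, 80 mm across and 45 mm tall, on the table near the fence's far end; origin: centre of its underside; to be left alone
- jar: the jar, 66 mm across and 90 mm tall, on the table near the stand's keeper; origin: centre of its underside; to be left alone
- mug: the steel mug, 76 mm across and 85 mm tall, on the table beside the carving block; origin: centre of its underside; to be left alone
- saucer: the small plate, 110 mm across and 18 mm tall, on the table at the carving block's rear end; origin: centre of its underside; to be left alone
Mind the look-alikes: they are no part of the job. Leave any yellow look-alike of the slab alone.

How it is judged:
On the way, in this order (a step that is already met when the one before it is completed fails the run):
1. the slab lies square on both rails, its leading end against the bumper (within 4 mm) (x of slab_front in the frame of stand between 0.076 and 0.09 m and z of slab in the frame of stand between 0.044 and 0.052 m and angle between slab's own z axis and vertical below 0.05 rad and angle between the x axis of slab and the x axis of stand, either way round below 0.06 rad), for 0.2 s.
2. the keeper presses the slab against the fence (all of step 1 and contact force between slab and bracket above 2 N and contact force between slab and keeper above 1 N), for 0.2 s.
At the end, for the whole second after the job is handed in: The slab rests level on both rails, its leading end within 4 mm of the bumper's free face or pressing it in, square to the stand within 3.4 degrees, and clamped: it presses the fence with over 2 N and the keeper presses it with over 1 N; all at rest (all of step 2 and linear speed of each of slab, keeper below 0.01 m/s); the robot touches nothing.
It fails at once if the bumper is rammed (over 18 N) (contact force between slab and bumper above 18 N).
It fails at once if the fence is rammed (over 18 N) (contact force between slab and bracket above 18 N).
It fails at once if the slab tips or falls (angle between slab's own z axis and vertical above 0.25 rad or height (world z) of slab below 0.035 m).
It fails at once if another thing is disturbed (moved over 25 mm) (distance of any of pepper_mill, oil_bottle, ramekin, jar, mug, saucer from where it was at the start of the episode above 0.025 m).
It also fails if it takes over 72 s, if anything falls off the work surface, if the arm or the gripper's body presses on something with over 40 N, if the wrist force passes 120 N, or if a joint passes its speed limit or range.

## Working session

There is one attempt and no reset: what is moved stays moved. The work goes in short steps, Python scripts to look and compute and a shell command to move; the robot and the scene stay as the last step left them, time stands still between calls to the robot, and variables do not carry over. Pictures are saved under pics/ and viewed, about 8 in all and at most 12, crops included, and the job is handed in when it is done.

```bash
mkdir -p pics; python3 - <<'E'
from workcell import ctrl
import cv2,numpy as np
o=ctrl.get_obs();print({k:np.round(v,3).tolist() for k,v in o.items()})
for n in("top","scene"):
    p,d=ctrl.read_camera(n);cv2.imwrite(f"pics/{n}0.png",p[:,:,::-1]);np.savez(f"{n}0.npz",p=p,d=d)
for n in("top","scene","wrist"):print(n,ctrl.camera_model(n))
E
```

```text
{'t': 0.0, 'q': [1.161, 0.3, 1.522, -0.0, 1.321, -0.067], 'qd': [-0.001, 0.002, -0.001, -0.001, 0.001, -0.001], 'joint_torque': [-0.001, -53.181, -35.273, 0.071, 0.024, -0.0], 'ee_pos': [0.185, 0.518, 0.404], 'tool_rot': [-0.0, 0.171, 0.985, -0.001], 'force': [-0.203, 0.086, -0.465], 'ft_torque': [-0.032, -0.009, 0.012], 'grip_width': 0.094}
top {'fx': 385.8886643010911, 'fy': 385.8886643010911, 'cx': 277.0764747847507, 'cy': 208.2877514733655, 'xyz': array([ 0.33184295, -0.02418768,  0.86354687]), 'attitude': array([ 0.06605064, -0.64995201,  0.75293488, -0.07930169])}
scene {'fx': 406.6782464557105, 'fy': 406.6782464557105, 'cx': 276.01632098859193, 'cy': 207.11536775516853, 'xyz': array([0.85305755, 0.46113274, 0.80646756]), 'attitude': array([-0.10860624,  0.29533978,  0.89404172, -0.318855  ])}
wrist {'fx': 325.19226210127806, 'fy': 325.19226210127806, 'cx': 275.2664398073362, 'cy': 210.73727564477898, 'mount': array([[-1.17614969e-03, -9.57890530e-01, -2.87131241e-01,
         8.34943520e-02],
       [ 9.99999298e-01, -1.16788273e-03, -2.00065511e-04,
        -2.52477006e-04],
       [-1.43694760e-04, -2.87131275e-01,  9.57891231e-01,
         1.96202899e-02],
       [ 0.00000000e+00,  0.00000000e+00,  0.00000000e+00,
         1.00000000e+00]])}
```

View pics/top0.png

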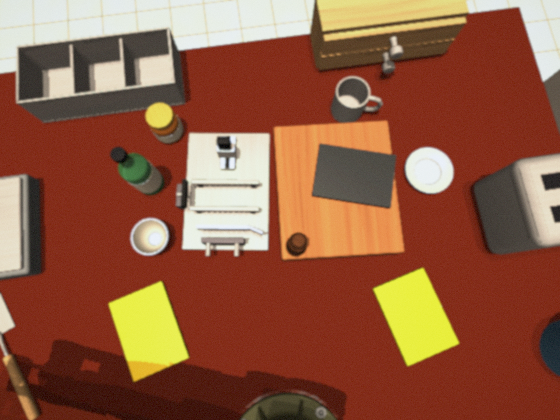

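View pics/scene0.png

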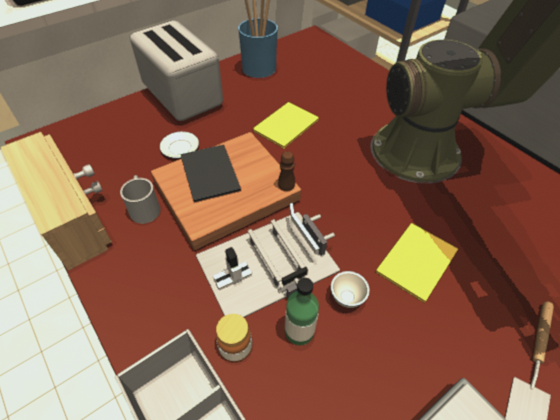

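The top view shows the slab at about (354,176) on the block, stand rails running left from x≈260 to 188 at rows 183 and 209. The bumper is at (181,194), the keeper grip at (226,148), and the fence at about (225,236). Loading is image left, which is world +y.

```bash
cat > h.py <<'E'
import numpy as np,cv2
from scipy.spatial.transform import Rotation as R
from workcell import ctrl
def rot(q): return R.from_quat([q[1],q[2],q[3],q[0]]).as_matrix()
def cast(n,uv,z):
    m=ctrl.camera_model(n);uv=np.atleast_2d(uv).astype(float)
    d=np.c_[(uv[:,0]-m['cx'])/m['fx'],(uv[:,1]-m['cy'])/m['fy'],np.ones(len(uv))]@rot(m['attitude']).T
    return m['xyz']+d*((z-m['xyz'][2])/d[:,2])[:,None]
def castw(o,uv,z):
    m=ctrl.camera_model('wrist');uv=np.atleast_2d(uv).astype(float)
    x=(uv-[m['cx'],m['cy']])/m['fx'];r=np.hypot(*x.T)[:,None]+1e-9
    d=np.c_[x/r*np.sin(r),np.cos(r)];M=m['mount'];T=rot(o['tool_rot'])
    d=d@M[:3,:3].T@T.T;c=T@M[:3,3]+o['ee_pos']
    return c+d*((z-c[2])/d[:,2])[:,None]
E
python3 - <<'E'
from h import *
f=np.load('top0.npz');p=f['p'];d=f['d']
hsv=cv2.cvtColor(p,cv2.COLOR_RGB2HSV)
m=((p.max(2)<80)).astype(np.uint8);m[:,:300]=0;m[:,405:]=0;m[:138]=0;m[215:]=0
c=max(cv2.findContours(m,0,2)[0],key=cv2.contourArea)
r=cv2.minAreaRect(c);b=cv2.boxPoints(r);print(r);print('slab',cast('top',b,.062).round(4).tolist())
b=np.array([[275,126],[388,122],[403,251],[280,259]]);print('block',cast('top',b,.05).round(3).tolist())
print('misc',[(n,cast('top',uv,z).round(3).tolist()) for n,uv,z in[('rail ends',[[188,183],[260,183],[188,209],[260,209]],.048),('bumper',[186,194],.068),('grip',[226,142],.105),('fence',[[200,229],[255,229]],.068),('mill',[297,240],.1),('jar',[160,115],.09),('bottle',[119,155],.2),('mug',[355,95],.085),('ram',[150,236],.045)]])
w,h=900,600
cv2.imwrite('pics/c1.png',cv2.resize(p[100:280,160:420,::-1],(800,554),interpolation=cv2.INTER_CUBIC))
E
```

```text
((369.3899841308594, 162.77000427246094), (47.94184112548828, 20.36467742919922), 8.13010311126709)
slab [[0.5617, -0.2084, 0.062], [0.6062, -0.223, 0.062], [0.5757, -0.3229, 0.062], [0.5317, -0.3072, 0.062]]
block [[0.688, -0.075, 0.05], [0.661, -0.33, 0.05], [0.371, -0.301, 0.05], [0.392, -0.042, 0.05]]
misc [('rail ends', [[0.585, 0.132, 0.048], [0.562, -0.023, 0.048], [0.527, 0.138, 0.048], [0.504, -0.015, 0.048]]), ('bumper', [[0.555, 0.135, 0.068]]), ('grip', [[0.644, 0.034, 0.105]]), ('fence', [[0.476, 0.114, 0.068], [0.46, 0.0, 0.068]]), ('mill', [[0.42, -0.08, 0.1]]), ('jar', [[0.732, 0.169, 0.09]]), ('bottle', [[0.608, 0.221, 0.2]]), ('mug', [[0.72, -0.258, 0.085]]), ('ram', [[0.481, 0.225, 0.045]])]
```

View pics/c1.png

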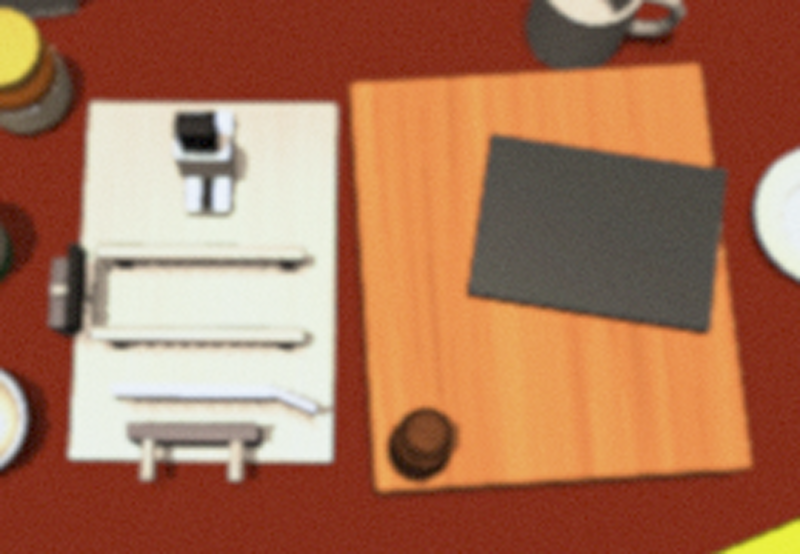

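Crop (scale 3.077): the slab corners are (491,135), (725,170), (708,331) and (470,295). The rails run from (97,251) to (308,258) and from (97,334) to (308,339). The straight part of the fence runs from (115,392) to (275,392), and the grip top is at (198,128).

```bash
cat >> h.py <<'E'
def crop(uv): return np.atleast_2d(uv)/3.0769+[160-.34,100-.34]
def summ(P,S0,th):
    c,s=np.cos(th),np.sin(th); return (P[:,:2]-S0)@np.array([[c,-s],[s,c]])
E
python3 - <<'E'
from h import *
S=cast('top',crop([[491,135],[725,170],[708,331],[470,295]]),.062)[:,:2]
print('slab',S.round(4).tolist(),'c',S.mean(0).round(4)); 
ax=(S[0]+S[3]-S[1]-S[2])/2;print('len',np.linalg.norm(ax),'ang',np.degrees(np.arctan2(ax[1],ax[0])),'w',np.linalg.norm(S[0]-S[3]))
r=cast('top',crop([[97,251],[308,258],[97,334],[308,339]]),.048)[:,:2]
d=(r[0]-r[1]+r[2]-r[3])/2;print('rails',r.round(4).tolist(),'len',np.linalg.norm(d),'ang',np.degrees(np.arctan2(d[1],d[0])),'c',r.mean(0))
th=np.arctan2(d[1],d[0]);c=r.mean(0)
def st(n,uv,z):print(n,np.round(summ(cast('top',crop(uv),z),c,th),4).tolist())
st('rails',[[97,251],[308,258],[97,334],[308,339]],.048)
st('bumper',[[84,248],[80,332]],.068); st('fence',[[115,387],[275,387],[115,397],[275,397]],.068)
st('grip',[[176,113],[217,116],[178,150],[217,150]],.105);st('jawtop',[[173,176],[235,176]],.065)
b=cast('top',crop([[350,83],[700,64],[751,468],[377,492]]),.05)[:,:2];print('block',b.round(4).tolist(),[np.degrees(np.arctan2(*(v[::-1]))) for v in (b[0]-b[1],b[3]-b[2])])
print('slab in st',np.round(summ(S,c,th),4).tolist())
# mill/base pos
E
```

```text
slab [[0.6282, -0.1648], [0.5781, -0.3251], [0.4651, -0.289], [0.5143, -0.1305]] c [ 0.5464 -0.2273]
len 0.16696141569060688 ang 72.69694619225469 w 0.11901403571146386
rails [[0.5879, 0.1251], [0.561, -0.0228], [0.5278, 0.1312], [0.5027, -0.0147]] len 0.14914478285622804 ang 79.95288940690801 c [0.54483254 0.05469522]
rails [[0.0768, -0.0301], [-0.0735, -0.0294], [0.0723, 0.0301], [-0.0757, 0.0294]]
bumper [[0.0813, -0.0265], [0.0795, 0.0331]]
fence [[0.0528, 0.0705], [-0.0555, 0.0673], [0.0524, 0.0773], [-0.0558, 0.0742]]
grip [[0.017, -0.1129], [-0.0109, -0.1116], [0.0141, -0.0864], [-0.0122, -0.0872]]
jawtop [[0.0233, -0.0818], [-0.0205, -0.0831]]
block [[0.6874, -0.0714], [0.6649, -0.3285], [0.3688, -0.3024], [0.39, -0.0466]] [np.float64(84.99514554869974), np.float64(85.24618246036684)]
slab in st [[-0.2016, -0.1204], [-0.3681, -0.099], [-0.3523, 0.0186], [-0.1877, -0.0022]]
```

```bash
cat >> h.py <<'E'
C=np.array([.5448,.0547]);TH=np.radians(80)
def w2s(p): return summ(np.atleast_2d(p)[:,:2],C,TH)
def s2w(x,y): return C+np.array([x*np.cos(TH)-y*np.sin(TH),x*np.sin(TH)+y*np.cos(TH)])
def go(xy,z,xang):  # tool-frame shift (cm) & turn (deg) to TCP xy,z, tool x axis at world angle xang deg, tool down
    o=ctrl.get_obs();T=rot(o['tool_rot']);a=np.radians(xang)
    G=np.array([[np.cos(a),np.sin(a),0],[np.sin(a),-np.cos(a),0],[0,0,-1]]).T
    G=np.array([[np.cos(a),np.sin(a),0],[np.sin(a),-np.cos(a),0],[0,0,-1]])
    s=T.T@(np.r_[xy,z]-o['ee_pos'])*100;r=R.from_matrix(T.T@G).as_rotvec(degrees=True)
    print('t',o['t'],'row',s.round(2).tolist(),r.round(1).tolist())
E
python3 - <<'E'
from h import *
print('mill',[w2s(cast('top',crop(uv),z)).round(3).tolist() for uv,z in(([427,427],.158),([420,452],.06))])
go([.622,-.251],.36,72.7+90)
E
```

```text
mill [[[-0.154, 0.104]], [[-0.155, 0.108]]]
t 0.1 row [-67.02, -57.73, 4.47] [-0.1, -0.0, -2.3]
```

```bash
python3 -m pendant '[[[-67,-57.7,0,0,0,-2.3],[-67,-57.7,0,0,0,-2.3],[-67,-57.7,0,0,0,-2.3],[-67,-57.7,0,0,0,-2.3],[-67,-57.7,0,0,0,-2.3],[-67,-57.7,0,0,0,-2.3],[-67,-57.7,0,0,0,-2.3],[-67,-57.7,0,0,0,-2.3],[-67,-57.7,0,0,0,-2.3],[-67,-57.7,0,0,0,-2.3]]]' 8; python3 - <<'E'
from h import *
go([.622,-.251],.33,72.7+90)
E
```

```text
t: 1.35
ee_pos: [0.4944, -0.0274, 0.4046]
tool_rot: [-0.0, 0.151, 0.989, 0.0]
force: [-0.1, 0.7, 0.4]
grip_width: 0.08
t 1.35 row [-18.85, -17.54, 7.46] [0.0, -0.0, -0.1]
```

```bash
python3 -m pendant '[[[-18.9,-17.5,0,0,0,0],[-18.9,-17.5,0,0,0,0],[-18.9,-17.5,0,0,0,0],[-18.9,-17.5,0,0,0,0],[-18.9,-17.5,0,0,0,0],[-18.9,-17.5,7.4,0,0,0],[-18.9,-17.5,7.4,0,0,0],[-18.9,-17.5,7.4,0,0,0],[-18.9,-17.5,7.4,0,0,0]]]'; python3 - <<'E'
from h import *
go([.622,-.251],.254,72.7+90)
o=ctrl.get_obs();p,d=ctrl.read_camera('wrist');cv2.imwrite('pics/w1.png',p[:,:,::-1])
E
```

```text
t: 2.48
ee_pos: [0.6223, -0.2484, 0.3334]
tool_rot: [0.002, 0.151, 0.989, -0.0]
force: [0.5, -0.0, 0.4]
grip_width: 0.0799
t 2.475 row [-0.02, -0.25, 7.94] [-0.0, 0.2, -0.0]
```

View pics/w1.png

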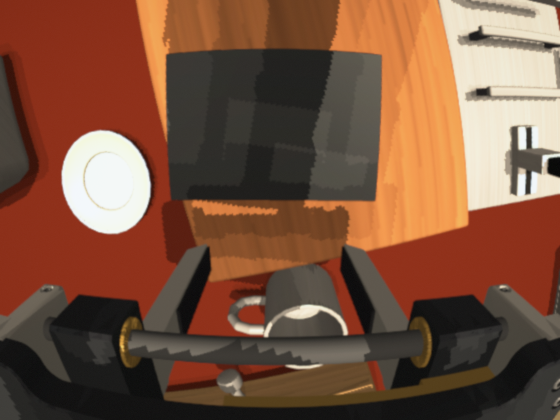

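The wrist view shows the slab's far side edge running from (170,200) to (376,200). Both fingers are behind it and the mug is below them, clear.

```bash
python3 - <<'E'
from h import *
o=ctrl.get_obs()
S=castw(o,[[171,200],[376,200],[380,55],[168,55]],.062)[:,:2];print(S.round(4).tolist(),S.mean(0))
for a,b in((0,1),(3,2)):
  v=S[b]-S[a];print(np.linalg.norm(v),np.degrees(np.arctan2(v[1],v[0])))
print(w2s(S).round(4).tolist(), w2s(S.mean(0)))
E
python3 -m pendant '[[[0,-0.2,3,0,0,0],[0,-0.2,6,0,0,0],[0,-0.2,7.9,0,0,0],[0,-0.2,7.9,0,0,0]]]'
```

```text
[[0.5806, -0.3264], [0.6312, -0.1646], [0.5182, -0.1305], [0.4683, -0.2889]] [ 0.54956805 -0.22759782]
0.16954490131954097 72.6080836998639
0.16606107978223072 72.53170158565385
[[-0.3691, -0.1014], [-0.201, -0.1232], [-0.187, -0.0059], [-0.3517, 0.0157]] [[-0.27718112 -0.05371612]]
t: 3.02
ee_pos: [0.6216, -0.2506, 0.2517]
tool_rot: [-0.0, 0.151, 0.989, 0.0]
force: [0.7, 0.7, -0.2]
grip_width: 0.0801
```

```bash
python3 - <<'E'
from h import *
go(s2w(-.277,-.072),.253,170)
E
```

```text
t 3.025 row [5.75, 0.3, -0.13] [0.0, -0.0, -7.3]
```

```bash
python3 -m pendant '[[[0.7,0,-0.1,0,0,0],[1.3,0,-0.1,0,0,-0.5],[1.9,0,-0.1,0,0,-1.5],[2.5,0.1,-0.1,0,0,-2.5],[3.1,0.1,-0.1,0,0,-3.5],[3.7,0.2,-0.1,0,0,-4.5],[4.3,0.2,-0.1,0,0,-5.5],[4.9,0.3,-0.1,0,0,-6.5],[5.4,0.3,-0.1,0,0,-7.3],[5.75,0.3,-0.1,0,0,-7.3]]]'; python3 - <<'E'
from h import *
print(w2s(ctrl.get_obs()['ee_pos']))
f,d=ctrl.read_camera('top');cv2.imwrite('pics/c2.png',cv2.resize(f[100:280,160:420,::-1],(800,554),interpolation=cv2.INTER_CUBIC))
E
python3 -m pendant '[[[-1,0,0,0,0,0],[-1,0,-6,0,0,0],[-1,0,-10,0,0,0],[-1,0,-10,0,0,0]]]';python3 - <<'E'
from h import *
p,d=ctrl.read_camera('wrist');cv2.imwrite('pics/w2.png',p[:,:,::-1]);o=ctrl.get_obs()
import json;json.dump([o['ee_pos'].tolist(),o['tool_rot'].tolist()],open('w2.json','w'))
E
```

```text
t: 4.28
ee_pos: [0.5674, -0.2306, 0.254]
tool_rot: [0.002, 0.087, 0.996, -0.001]
force: [5.6, -1.3, 2.3]
grip_width: 0.0798
[[-0.27700628 -0.07182572]]
t: 4.82
ee_pos: [0.5778, -0.2324, 0.356]
tool_rot: [0.002, 0.087, 0.996, -0.001]
force: [-0.9, 0.2, -0.3]
grip_width: 0.0795
```

View pics/w2.png

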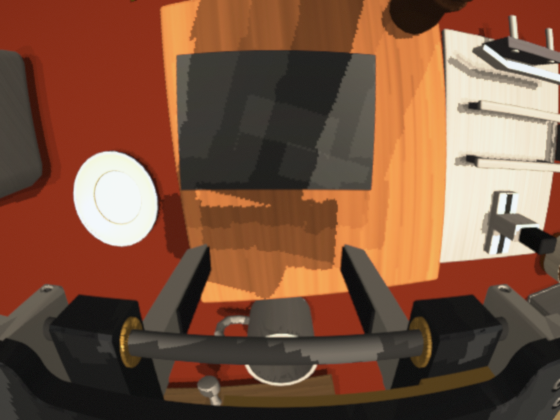

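The wrist view after the side push has the slab corners at (181,190), (371,189), (375,57) and (178,56). It looks square to the picture.

```bash
python3 - <<'E'
from h import *
o=ctrl.get_obs()
S=castw(o,[[181,190],[371,189],[375,57],[178,56]],.062)[:,:2]
for a,b in((0,1),(3,2)):
  v=S[b]-S[a];print(np.linalg.norm(v),np.degrees(np.arctan2(v[1],v[0])))
print(w2s(S).round(4).tolist(), w2s(S.mean(0)))
go(s2w(-.39,-.018),.356,80)
go(s2w(-.39,-.018),.253,80)
E
```

```text
0.16759796849428743 80.2254768184656
0.16615723836709112 79.66700271079009
[[-0.3606, -0.0612], [-0.193, -0.0605], [-0.1931, 0.0549], [-0.3593, 0.0559]] [[-0.27651521 -0.00272749]]
t 4.875 row [6.4, -11.3, -0.25] [0.0, 0.1, 90.0]
t 4.875 row [6.42, -11.3, 10.05] [0.0, 0.1, 90.0]
```

```bash
python3 -m pendant '[[[6.4,-11.3,0,0,0,10],[6.4,-11.3,0,0,0,20],[6.4,-11.3,0,0,0,30],[6.4,-11.3,0,0,0,40],[6.4,-11.3,0,0,0,50],[6.4,-11.3,0,0,0,60],[6.4,-11.3,0,0,0,70],[6.4,-11.3,0,0,0,80],[6.4,-11.3,4,0,0,90],[6.4,-11.3,6,0,0,90]]]'; python3 - <<'E'
from h import *
print(w2s(ctrl.get_obs()['ee_pos']))
go(s2w(-.39,-.018),.253,80)
E
```

```text
t: 6.12
ee_pos: [0.4943, -0.3321, 0.2891]
tool_rot: [-0.002, 0.767, 0.642, -0.001]
force: [1.0, -0.6, 0.6]
grip_width: 0.0798
[[-0.38972799 -0.01742378]]
t 6.125 row [-0.04, 0.07, 3.61] [-0.3, -0.1, -0.2]
```

```bash
python3 -m pendant '[[[0,0.1,3,0.3,0,-0.2],[0,0.1,3.6,0.3,0,-0.2],[1,0.1,3.6,0.3,0,-0.2],[2,0.1,3.6,0.3,0,-0.2],[2.8,0.1,3.6,0.3,0,-0.2],[3.6,0.1,3.6,0.3,0,-0.2],[4.4,0.1,3.6,0.3,0,-0.2],[5.2,0.1,3.6,0.3,0,-0.2],[6,0.1,3.6,0.3,0,-0.2],[6.8,0.1,3.6,0.3,0,-0.2]]]'; python3 -m pendant '[[[0.8,0,0,0,0,0],[1.6,0,0,0,0,0],[2.4,0,0,0,0,0],[3.2,0,0,0,0,0],[4,0,0,0,0,0],[4.8,0,0,0,0,0],[5.6,0,0,0,0,0],[6.4,0,0,0,0,0],[7.2,0,0,0,0,0],[7.2,0,0,0,0,0]]]';  python3 - <<'E'
from h import *
print(w2s(ctrl.get_obs()['ee_pos']));go(s2w(-.09,-.018),.253,80)
o=ctrl.get_obs();p,d=ctrl.read_camera('wrist');cv2.imwrite('pics/w3.png',p[:,:,::-1])
f,d=ctrl.read_camera('top');cv2.imwrite('pics/c3.png',cv2.resize(f[100:280,160:420,::-1],(800,554),interpolation=cv2.INTER_CUBIC))
E
```

```text
t: 7.38
ee_pos: [0.5076, -0.2655, 0.2575]
tool_rot: [-0.001, 0.765, 0.644, -0.002]
force: [-1.6, -6.4, 2.3]
grip_width: 0.08
t: 8.62
ee_pos: [0.5199, -0.1941, 0.2571]
tool_rot: [-0.002, 0.765, 0.644, -0.001]
force: [0.6, 0.2, -0.4]
grip_width: 0.0801
[[-0.24939442 -0.01865276]]
t 8.625 row [15.94, -0.01, 0.41] [-0.3, -0.0, 0.2]
```

View pics/w3.png

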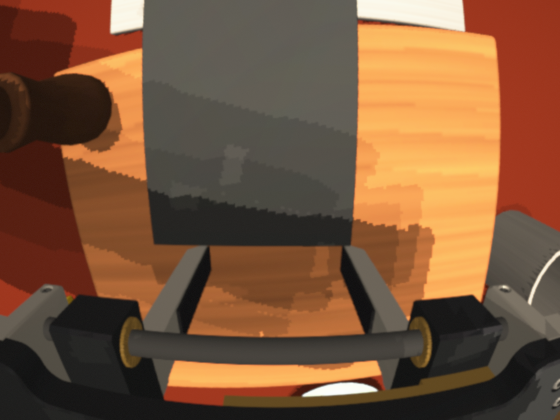

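View pics/c3.png

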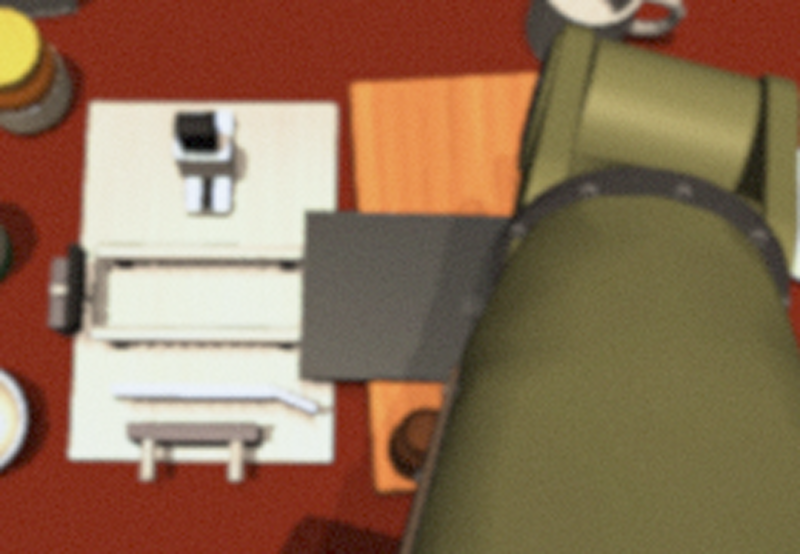

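The top crop shows the leading end over the rail starts, with corners at (305,211) and (300,379), and nothing disturbed.

```bash
python3 - <<'E'
from h import *
S=cast('top',crop([[305,211],[300,379],[500,217],[460,383]]),.062);print(w2s(S).round(4).tolist())
E
```

```text
[[-0.0708, -0.0597], [-0.0719, 0.0604], [-0.2083, -0.0593], [-0.1814, 0.06]]
```

```bash
python3 -m pendant '[[[0,0,0.45,-0.3,0,0.2],[0.8,0,0.45,-0.3,0,0.2],[1.6,0,0.45,-0.3,0,0.2],[2.4,0,0.45,-0.3,0,0.2],[3.2,0,0.45,-0.3,0,0.2],[4,0,0.45,-0.3,0,0.2],[4.8,0,0.45,-0.3,0,0.2],[5.6,0,0.45,-0.3,0,0.2],[6.4,0,0.45,-0.3,0,0.2],[7.2,0,0.45,-0.3,0,0.2]]]'; python3 -m pendant '[[[0.8,0,0,0,0,0],[1.6,0,0,0,0,0],[2.4,0,0,0,0,0],[3.2,0,0,0,0,0],[4,0,0,0,0,0],[4.6,0,0,0,0,0],[5.2,0,0,0,0,0],[5.7,0,0,0,0,0],[6.1,0,0,0,0,0],[6.4,0,0,0,0,0]]]';  python3 - <<'E'
from h import *
print(w2s(ctrl.get_obs()['ee_pos']));go(s2w(-.096,-.018),.253,80)
E
```

```text
t: 9.98
ee_pos: [0.5322, -0.1233, 0.2524]
tool_rot: [0.0, 0.766, 0.643, 0.0]
force: [-0.0, -4.0, 1.1]
grip_width: 0.0798
t: 11.22
ee_pos: [0.5433, -0.0607, 0.2523]
tool_rot: [0.0, 0.766, 0.643, -0.0]
force: [-0.4, -4.1, -1.7]
grip_width: 0.08
[[-0.11386889 -0.01850574]]
t 11.225 row [1.79, -0.05, -0.08] [0.0, 0.0, -0.0]
```

```bash
python3 -m pendant '[[[0.2,0,0,0,0,0],[0.4,0,0,0,0,0],[0.6,0,0,0,0,0],[0.8,0,0,0,0,0],[1,0,0,0,0,0],[1.2,0,0,0,0,0],[1.35,0,0,0,0,0]]]'; python3 -m pendant '[[[0.1,0,0,0,0,0],[0.2,0,0,0,0,0]]]'; python3 -m pendant '[[[0.1,0,0,0,0,0],[0.2,0,0,0,0,0]]]';python3 - <<'E'
from h import *
print(w2s(ctrl.get_obs()['ee_pos']))
f,d=ctrl.read_camera('top');cv2.imwrite('pics/c4.png',cv2.resize(f[100:280,160:420,::-1],(800,554),interpolation=cv2.INTER_CUBIC))
E
```

```text
t: 12.1
ee_pos: [0.5456, -0.0473, 0.2522]
tool_rot: [0.0, 0.766, 0.643, 0.0]
force: [-0.7, -4.4, 0.8]
grip_width: 0.0801
t: 12.35
ee_pos: [0.5459, -0.0455, 0.2522]
tool_rot: [0.0, 0.766, 0.643, 0.0]
force: [-0.7, -4.5, 0.1]
grip_width: 0.0803
t: 12.6
ee_pos: [0.5463, -0.0435, 0.2522]
tool_rot: [0.0, 0.766, 0.643, 0.0]
force: [-0.9, -5.7, 1.5]
grip_width: 0.0802
[[-0.09646125 -0.01849937]]
```

View pics/c4.png

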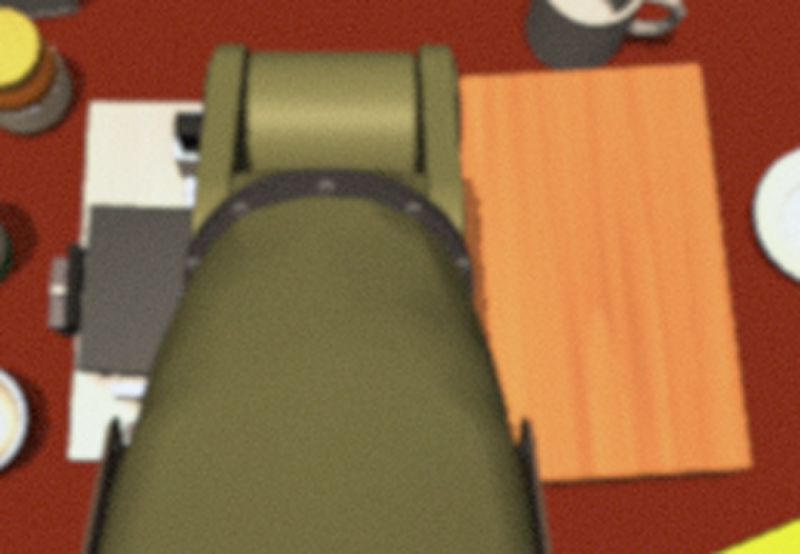

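The slab's leading end at (92,205)–(79,372) is within a few px of the bumper edge at x≈82. Next I push on in small steps and watch the force.

```bash
python3 -m pendant '[[[0.1,0,0,0,0,0],[0.2,0,0,0,0,0],[0.2,0,0,0,0,0]]]'; python3 -m pendant '[[[0.1,0,0,0,0,0],[0.2,0,0,0,0,0],[0.2,0,0,0,0,0]]]'
```

```text
t: 13.02
ee_pos: [0.5466, -0.0417, 0.2522]
tool_rot: [0.0, 0.766, 0.643, -0.0]
force: [-0.4, -6.7, 1.6]
grip_width: 0.0799
t: 13.4
ee_pos: [0.547, -0.0399, 0.2522]
tool_rot: [0.0, 0.766, 0.643, -0.0]
force: [-0.7, -8.7, 1.9]
grip_width: 0.0799
```

```bash
python3 -m pendant '[[[-0.3,0,0,0,0,0],[-1.5,0,0,0,0,0],[-1.5,0,-4,0,0,0],[-1.5,0,-10,0,0,0],[-1.5,0,-14,0,0,0],[-1.5,0,-14,0,0,0]]]' 0; python3 - <<'E'
from h import *
go(s2w(0.0,-.15),.392,170)
o=ctrl.get_obs();p,d=ctrl.read_camera('wrist');cv2.imwrite('pics/w5.png',p[:,:,::-1])
import json;json.dump([o['ee_pos'].tolist(),o['tool_rot'].tolist()],open('w5.json','w'))
E
```

```text
t: 14.15
ee_pos: [0.5443, -0.0547, 0.3951]
tool_rot: [0.002, 0.766, 0.642, 0.002]
force: [0.3, -0.1, -0.6]
grip_width: 0.0235
t 14.15 row [10.8, 13.14, 0.39] [0.3, 0.2, -90.0]
```

View pics/w5.png

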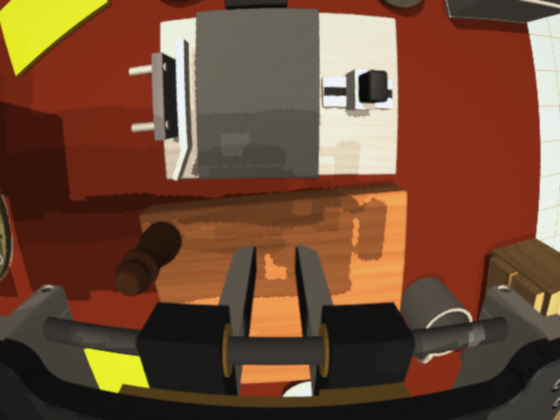

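The wrist view shows the slab on the rails with its leading end at the bumper (row 12). Its right edge is at column 319, the jaw face at column 347 over rows 72–109, the grip top at (375,85) and the fence face at column 186.

```bash
python3 - <<'E'
from h import *
o=ctrl.get_obs()
def f(n,uv,z):print(n,w2s(castw(o,uv,z)).round(4).tolist())
f('jaw',[[347,72],[347,109]],.065);f('grip',[[362,71],[387,71],[387,99],[362,99]],.105)
f('slab',[[197,12],[318,11],[197,177],[319,178]],.060);f('fence',[[186,60],[187,145]],.068)
E
python3 -m pendant '[[[5,6,0,0,0,-10],[10.8,13.1,0,0,0,-20],[10.8,13.1,0,0,0,-30],[10.8,13.1,0,0,0,-40],[10.8,13.1,0,0,0,-50],[10.8,13.1,0,0,0,-60],[10.8,13.1,0,0,0,-70],[10.8,13.1,0,0,0,-80],[10.8,13.1,0,0,0,-90],[10.8,13.1,0,0,0,-90]]]'; python3 - <<'E'
from h import *
go(s2w(0.001,-.133),.274,170)
o=ctrl.get_obs();p,d=ctrl.read_camera('wrist');cv2.imwrite('pics/w6.png',p[:,:,::-1])
E
```

```text
jaw [[0.0201, -0.0873], [-0.0159, -0.0876]]
grip [[0.0161, -0.0913], [0.0179, -0.1135], [-0.0064, -0.1137], [-0.0078, -0.0915]]
slab [[0.0838, 0.0562], [0.082, -0.0608], [-0.0825, 0.0586], [-0.0843, -0.0626]]
fence [[0.0329, 0.0644], [-0.0495, 0.065]]
t: 15.45
ee_pos: [0.6922, 0.0289, 0.3902]
tool_rot: [-0.001, 0.088, 0.996, -0.0]
force: [-0.7, 0.7, 0.3]
grip_width: 0.0005
t 15.45 row [1.64, 0.08, 11.62] [-0.0, -0.2, -0.1]
```

View pics/w6.png

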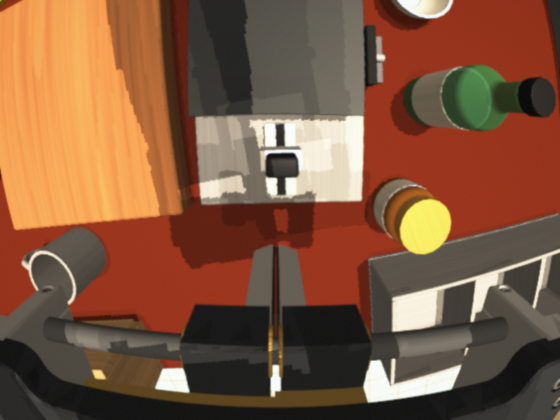

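The closed fingers are behind the keeper, and the grip top is at (283,165), nearly in line with them. The slab's side edge lies along row 115, and the jar at (415,218) is clear.

```bash
python3 - <<'E'
from h import *
o=ctrl.get_obs();print(w2s(castw(o,[[268,155],[299,155],[299,177],[268,177]],.105)).round(4).tolist())
print(w2s(castw(o,[[189,115],[363,115]],.06)).round(4).tolist())
go(s2w(0.004,-.14),.274,170)
E
```

```text
[[-0.0059, -0.0975], [0.0196, -0.0976], [0.0197, -0.1161], [-0.0061, -0.1159]]
[[-0.083, -0.0618], [0.085, -0.0627]]
t 15.5 row [0.94, 0.38, 11.66] [-0.0, -0.1, -0.3]
```

```bash
python3 -m pendant '[[[0.9,0.3,5,0,0,0],[0.9,0.3,10,0,0,0],[0.9,0.3,11.6,0,0,0],[0.9,0.3,11.6,0,0,0]]]'; python3 - <<'E'
from h import *
go(s2w(0.004,-.086),.274,170);print(w2s(ctrl.get_obs()['ee_pos']))
E
```

```text
t: 16.0
ee_pos: [0.684, 0.0336, 0.276]
tool_rot: [-0.0, 0.088, 0.996, -0.0]
force: [-0.3, -0.5, 0.5]
grip_width: 0.0004
t 16.0 row [5.48, 0.05, 0.2] [-0.0, -0.1, -0.1]
[[ 0.00337006 -0.14075123]]
```

```bash
python3 -m pendant '[[[0.5,0,0,0,0,0],[1,0,0,0,0,0],[1.4,0,0,0,0,0],[1.8,0,0,0,0,0],[2.1,0,0,0,0,0],[2.4,0,0,0,0,0]]]'; python3 -m pendant '[[[0.4,0,0,0,0,0],[0.8,0,0,0,0,0],[1.1,0,0,0,0,0]]]'; python3 -m pendant '[[[0.2,0,0,0,0,0],[0.4,0,0,0,0,0]]]'
```

```text
t: 16.75
ee_pos: [0.6603, 0.0377, 0.2771]
tool_rot: [0.002, 0.088, 0.996, -0.0]
force: [6.4, -1.3, 2.0]
grip_width: 0.0005
t: 17.12
ee_pos: [0.6495, 0.0395, 0.2771]
tool_rot: [0.002, 0.088, 0.996, -0.0]
force: [5.5, -2.4, 1.7]
grip_width: 0.0005
t: 17.38
ee_pos: [0.6456, 0.0401, 0.2771]
tool_rot: [0.002, 0.088, 0.996, -0.0]
force: [5.6, -3.5, 0.6]
grip_width: 0.0005
```

```bash
for i in 1 2; do python3 -m pendant '[[[0.2,0,0,0,0,0],[0.4,0,0,0,0,0]]]'|egrep 'pos|force'; done;  python3 - <<'E'
from h import *
print(w2s(ctrl.get_obs()['ee_pos']))
E
```

```text
ee_pos: [0.6417, 0.0408, 0.2771]
force: [6.0, -3.6, 0.9]
ee_pos: [0.6378, 0.0414, 0.2772]
force: [5.8, -4.1, 1.8]
[[ 0.00304924 -0.09386273]]
```

```bash
for i in 1 2 3 ; do python3 -m pendant '[[[0.2,0,0,0,0,0],[0.3,0,0,0,0,0]]]'|egrep 'pos|force'; done;  python3 - <<'E'
from h import *
print(w2s(ctrl.get_obs()['ee_pos']))
p,d=ctrl.read_camera('wrist');cv2.imwrite('pics/w7.png',p[:,:,::-1])
E
```

```text
ee_pos: [0.635, 0.0418, 0.2772]
force: [10.4, -5.1, -0.8]
ee_pos: [0.6321, 0.0423, 0.2772]
force: [10.4, -4.6, -1.2]
ee_pos: [0.6291, 0.0427, 0.2772]
force: [9.4, -5.6, -1.5]
[[ 0.00287151 -0.08514422]]
```

View pics/w7.png

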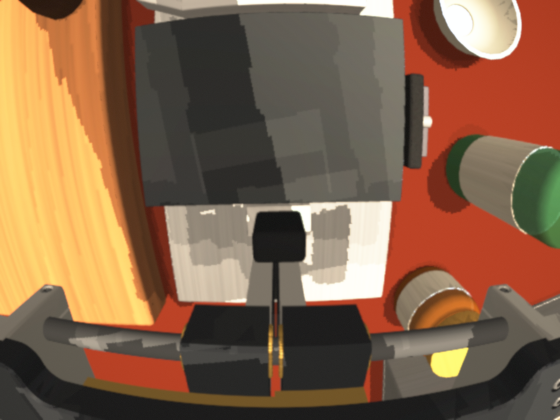

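The keeper now pushes the slab at its far edge near row 204, and its end is still at the bumper at column 402. The 10 N plateau is keeper friction plus slab friction, so I continue in fine steps.

```bash
for i in 1 2 3 ; do python3 -m pendant '[[[0.07,0,0,0,0,0],[0.15,0,0,0,0,0]]]'|egrep 'pos|force'; done
```

```text
ee_pos: [0.6277, 0.043, 0.2772]
force: [10.4, -6.3, -1.1]
ee_pos: [0.6263, 0.0432, 0.2772]
force: [10.1, -6.5, -1.2]
ee_pos: [0.6249, 0.0435, 0.2772]
force: [12.2, -7.4, -1.9]
```

```bash
for i in 1 2 ; do python3 -m pendant '[[[0.07,0,0,0,0,0],[0.15,0,0,0,0,0]]]'|egrep 'pos|force'; done
```

```text
ee_pos: [0.6235, 0.0436, 0.2773]
force: [14.7, -6.7, -2.4]
ee_pos: [0.6221, 0.0438, 0.2772]
force: [16.3, -7.1, -3.4]
```

```bash
python3 -m pendant '[[[0.07,0,0,0,0,0],[0.07,0,0,0,0,0],[0.07,0,0,0,0,0]]]'|egrep 'pos|force';python3 -m pendant '[[[-0.5,0,0,0,0,0],[-2.5,0,0,0,0,0],[-3,0,-6,0,0,0],[-3,0,-12,0,0,0],[-3,0,-12,0,0,0]]]'; python3 - <<'E'
from h import *
p,d=ctrl.read_camera('wrist');cv2.imwrite('pics/w8.png',p[:,:,::-1]);o=ctrl.get_obs()
f,d=ctrl.read_camera('top');cv2.imwrite('pics/c8.png',cv2.resize(f[100:280,160:420,::-1],(800,554),interpolation=cv2.INTER_CUBIC))
E
```

```text
ee_pos: [0.6215, 0.0439, 0.2772]
force: [15.6, -8.4, -4.0]
t: 20.92
ee_pos: [0.65, 0.0398, 0.4016]
tool_rot: [0.004, 0.087, 0.996, 0.0]
force: [-0.1, -0.4, -0.1]
grip_width: 0.0004
```

View pics/w8.png

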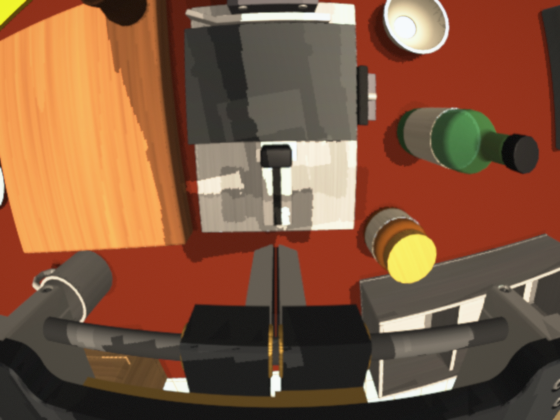

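The slab is against the fence (top, rows 15–24), the keeper jaw touches its far edge at (278,141), and its end at column 355 abuts the bumper at column 358. The other objects are in place.

```bash
python3 - <<'E'
from h import *
o=ctrl.get_obs()
def f(n,uv,z):
    S=w2s(castw(o,uv,z));print(n,S.round(4).tolist());return S
S=f('slab',[[189,25],[356,23],[354,141],[187,144]],.060);f('bump',[[358,67],[357,125]],.064);f('fence',[[240,19],[325,17]],.068)
for a,b in((0,1),(3,2)):
  v=S[b]-S[a];print(np.linalg.norm(v),np.degrees(np.arctan2(v[1],v[0])))
E
```

```text
slab [[-0.0812, 0.073], [0.0825, 0.0743], [0.081, -0.0457], [-0.0845, -0.0481]]
bump [[0.0828, 0.0278], [0.0825, -0.0296]]
fence [[-0.0297, 0.0731], [0.0504, 0.0758]]
0.1636801238345773 0.4599943156936513
0.16543088454854588 0.813834509234676
```

```bash
python3 -m pendant '[[[0,0,0,0,0,0],[0,0,0,0,0,0]]]'; python3 -c "
from workcell import ctrl;print(ctrl.close_job())"
```

```text
t: 21.28
ee_pos: [0.6502, 0.0396, 0.3949]
tool_rot: [-0.001, 0.088, 0.996, -0.0]
force: [1.6, -0.3, -0.2]
grip_width: 0.0005
the job is handed in; nothing more can be done
None
```

The slab is on the rails against the bumper and clamped between the keeper and the fence. I handed the job in at about 21 s of the 72 s allowed.

**What I did:** I pushed the slab sideways with two fingers to line it up with the stand. Then I pushed it off the block onto the rails until it pressed the bumper in about 3 mm (roughly 4–5 N). Last, I pushed the keeper by its grip until the fence gave about 3.5 mm, then backed off and lifted clear.

**Last checks (wrist camera and force):**
- **Position:** the slab's leading end measured about 1 mm from the bumper face.
- **Squareness:** the slab is about 0.5–0.8° from the stand's axis, within the 3.4° limit.
- **Clamp:** push force along the keeper's track rose from about 11 N to 17 N when the fence was reached, so the fence carries an estimated 6–7 N. I inferred this from the push force and did not measure it after letting go.
- **Surroundings:** the other objects looked undisturbed, and the arm was clear of everything.

**Failed or disagreed:**
- My last top-camera picture could not be viewed because the 12-picture limit was reached.
- Pushing the keeper gave a sideways force that grew to about 8 N, which I did not explain. It went when the fingers backed off.
- Readings of the fence face ranged from 64 to 70 mm between the views taken before clamping. I found it by feel instead.

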